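# Pack the capped samples into their foam cradles

## Robot

A 6-joint arm with a two-finger parallel gripper is mounted at the origin on the work surface. World frame = base frame: x ahead of the robot, y to its left, z up, the work surface at z = 0. Lengths are in m, angles in degrees, forces in N, time in s.
With the tool pointing down it reaches from about 0.3 to 0.85 m from the base axis. Payload 4.2 kg.
Tool frame: the origin (TCP) lies at the very end of the fingers, on their centre line; the grasp point (between the pads) lies bot.grip_depth behind it (bot.grip_depth is the distance from the TCP to the grasp point, in m); z points along the fingers, y is the direction in which the jaws open and shut (so a half turn about z gives the same grasp; the last joint's range is limited). The gripper opens to 91 mm and grips with 3 to 60 N. Pads are 32 mm wide; open, the fingers measure 118 mm over their backs; the gripper's body (76 mm by 178 mm) begins 60 mm behind the grasp point.
Start: joints at [-66.635, 18.312, 89.639, -0, 72.044, -1.146], TCP at [0.239, -0.523, 0.183] pointing down, gripper open.
Joint ranges: [-177.97, 177.97], [-48.28, 115.42], [12.27, 149.76], [-77.06, 257.06], [2.81, 150.46], [-146.56, 146.56]. Speed limits (degrees/s): [147.25, 147.25, 180, 180, 180, 180].

## Interface

Orientations are given as a 3x3 rotation matrix whose columns are the frame's x, y, z axes.
In Python, from bench import bot, viewer gives the robot as it stands. The module is installed in compiled form; this text tells all that it offers.
- The arm moves only by the shell command python3 -m jog 'ROWS' [FORCE]. ROWS is JSON, a list that holds one entry, the list of rows, each a list of 7 numbers: the turn, a rotation vector about the tool's x, y, z in degrees, then the shift along the tool's x, y, z in cm, then the finger opening in cm, from 0 to 9.12. A call has exactly 5 rows; each row is the pose to reach, as a shift and turn from the pose commanded when the call began, along the tool's axes at that moment; what a row does not reach only later rows make up. A row lasts 1/8 s, in which the tool goes at most 62.5 mm and 10.7 degrees, less where a joint would pass 70% of its speed; a pose out of reach is approached as far as the arm can. A call with a gripper value outside its range is refused whole. The fingers move at their own pace and stop on an object; FORCE is the grip in N (left out, the last holds). Time passes only in rows, so rows that repeat a pose let the fingers close, or fill a call up. It gives the time, the measured TCP pose, the force and the opening at its end, in the units of the state.
- bot.observe(): the state, without advancing time (a new reading comes with each control period).
- viewer.snapshot(name): name is "side" or "top" or "wrist"; returns a dict with "color" (384x512x3 uint8, blue, green, red), "range_z" (384x512 float32, m along the optical axis (not along the pixel's ray), 0 where there is no reading), "camera_matrix" (3x3 intrinsics, pixels), "R" (3x3) and "t" (3): a world point X has camera coordinates R X + t. Camera axes: x right, y down, z forward; pixel columns grow to the right and rows downward; lengths in m; the calibration is good to about 2 mm. A picture is of the moment at which its call begins.
- bot.job_done(): hands the job in, once; it reports no verdict.
The state is a dict: "time": time; "q": joint angles; "qvel": joint speeds; "joint_torque": joint torques, N m; "tcp_pos": TCP position; "tool_rot": TCP orientation; "wrist_force": force on the tool from outside, world axes, zero at the start; "wrist_torque": the same for the moment, N m; "grip_width": opening from 0.0 (shut) to 1.0 (fully open).
Only numpy, scipy, OpenCV 4.12 (cv2) and the standard library are available. Lean on these libraries where they do the work, as an engineer would, in place of code of your own. Each camera call takes 0.05 s, during which the arm holds its last target.

## Task

Get the four capped sample containers at this testing desk ready for the courier: stand each one upright, right down in the foam cradle whose recess has its shape - the slender tube in the small round one, the wide pot in the large round one, the square bottle in the square one and the oblong case in the oblong one. Leave the two open, empty containers standing where they are, and do not tip any container over on the way.

Things in the scene. Friction and masses are not known exactly. Their poses are not given: they have to be found in the camera images.
- slim_tube: Capped slender round sample tube, white with a grey cap, standing upright: 90 mm tall, body 20 mm across, foot (lowest 6 mm) and cap (top 18 mm) 24 mm across; about 35 g. Origin: centre of the underside; z is up its axis. 
- wide_pot: Capped wide round sample pot, white, standing upright: 58 mm tall, body 50 mm across, grey screw lid (top 14 mm) 52 mm across; about 90 g. Origin: centre of the underside; z is up its axis. 
- square_bottle: Capped square sample bottle, white, standing upright: body 36 x 36 mm and 62 mm high (sides along its x and y), on it a round grey cap 22 mm across, 80 mm tall in all; about 80 g. Origin: centre of the underside; z is up its axis. 
- oblong_case: Closed oblong sample case, white with a grey lid, standing upright: 26 mm thick along its x, 60 mm long along its y, 64 mm tall; about 80 g. Origin: centre of the underside; z is up its axis. 
- open_tube: Open, empty tube without a cap (not to be moved), white, standing loose: 24 mm across, 80 mm tall. Origin: centre of the underside; z is up its axis. 
- open_pot: Open, empty pot without a lid (not to be moved), white, standing loose: 50 mm across, 50 mm tall. Origin: centre of the underside; z is up its axis. 
- cradle_small_round: Block of white foam fixed to the table, 20 mm high, with a grey-floored recess 12 mm deep (its floor 8 mm above the table). Origin: centre of the underside, directly below the middle of the recess; z up. Outside 72 x 72 mm; the recess is round, 38 mm across.
- cradle_large_round: Block of white foam fixed to the table, 20 mm high, with a grey-floored recess 12 mm deep (its floor 8 mm above the table). Origin: centre of the underside, directly below the middle of the recess; z up. Outside 96 x 96 mm; the recess is round, 68 mm across.
- cradle_square: Block of white foam fixed to the table, 20 mm high, with a grey-floored recess 12 mm deep (its floor 8 mm above the table). Origin: centre of the underside, directly below the middle of the recess; z up. Outside 84 x 84 mm; the recess is square, 54 x 54 mm, sides along its x and y.
- cradle_oblong: Block of white foam fixed to the table, 20 mm high, with a grey-floored recess 12 mm deep (its floor 8 mm above the table). Origin: centre of the underside, directly below the middle of the recess; z up. Outside 72 mm along its x, 106 mm along its y; the recess is oblong, 44 mm along its x and 78 mm along its y.
Mind the look-alikes: they are no part of the job. What is shaped like the square_bottle but orange is not meant.

How it is judged:
By the outcome, as a careful person would: the job done as asked, in the order asked, and still so for the second after the job is handed in, with the robot touching nothing.
It also fails if it takes over 99 s, if anything falls off the work surface, if the arm or the gripper's body presses on something with over 40 N, if the wrist force passes 120 N, or if a joint passes its speed limit or range.

## Working session

There is one attempt and no reset: what is moved stays moved. The work goes in short steps, Python scripts to look and compute and a shell command to move; the robot and the scene stay as the last step left them, time stands still between calls to the robot, and variables do not carry over. Pictures are saved under pics/ and viewed, and the job is handed in when it is done.

```bash
ls; mkdir -p pics; python3 - <<'E'
from bench import bot, viewer
import cv2,numpy as np
print(bot.grip_depth); s=bot.observe(); print(s)
for n in ["top","side"]:
    d=viewer.snapshot(n); cv2.imwrite(f"pics/{n}0.png",d["color"]); np.savez(f"{n}0.npz",**d); print(n,d["camera_matrix"],d["R"],d["t"])
E
```

```text
pics
0.0188
{'time': 0.0, 'q': array([-6.66343078e+01,  1.83497385e+01,  8.97050633e+01, -1.06473016e-03,
        7.20430822e+01, -1.14690460e+00]), 'qvel': array([-0.08838466, -0.01703576, -0.03207682, -0.13744918,  0.09983986,
       -0.0920986 ]), 'joint_torque': array([-2.63066730e-03, -4.12460160e+01, -2.31977230e+01,  7.25586363e-02,
        4.59657738e-02, -1.59417891e-04]), 'tcp_pos': array([ 0.23833255, -0.52267983,  0.18174849]), 'tool_rot': array([[ 9.09867699e-01,  4.14897927e-01, -6.93775956e-04],
       [ 4.14898506e-01, -9.09866359e-01,  1.56128544e-03],
       [ 1.65306863e-05, -1.70840979e-03, -9.99998541e-01]]), 'wrist_force': array([ 0.02440205,  0.4547497 , -0.55344377]), 'wrist_torque': array([-0.02896975, -0.00491989,  0.00089507]), 'grip_width': 0.9994612770384143}
top [[459.8347131    0.         258.72822942]
 [  0.         459.8347131  192.3071251 ]
 [  0.           0.           1.        ]] [[ 2.11900637e-02 -9.99775459e-01 -1.14817201e-04]
 [-9.83770594e-01 -2.08303764e-02 -1.78217604e-01]
 [ 1.78175196e-01  3.88939617e-03 -9.83991094e-01]] [0.00982061 0.51102376 1.03351182]
side [[375.87818331   0.         251.05367966]
 [  0.         375.87818331 191.18195405]
 [  0.           0.           1.        ]] [[ 0.97761689 -0.20911645  0.02314132]
 [-0.11374686 -0.61786223 -0.77801537]
 [ 0.17699396  0.75796872 -0.62781889]] [-0.50562152  0.11404368  0.77045196]
```

View pics/top0.png

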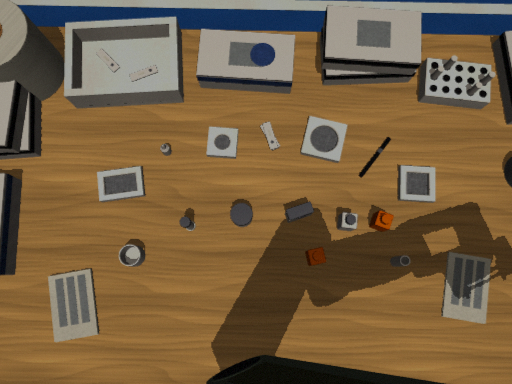

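View pics/side0.png

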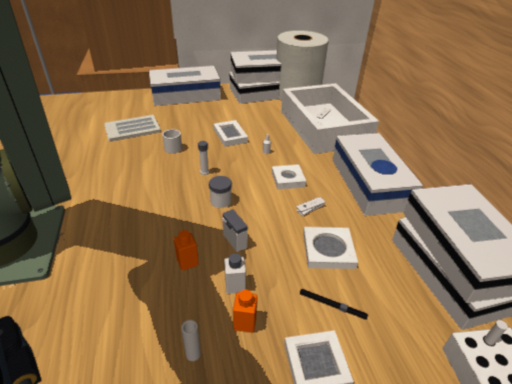

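Candidates by top pixel: slim tube (187,222), not the open tube (402,261) or dropper (166,149). Wide pot (241,214), not the open pot (130,255). Oblong case (299,211). White square bottle (349,220), not the orange ones (382,219) and (316,256). Cradles: small round (222,142), large round (324,138), square (417,183), oblong (121,183).

```bash
cat > look.py <<'E'
import numpy as np, cv2
def load(n): return dict(np.load(n))
def cloud(d):
    K,R,t=d["camera_matrix"],d["R"],d["t"]; z=d["range_z"]
    v,u=np.mgrid[:384,:512]
    P=np.stack([(u-K[0,2])/K[0,0]*z,(v-K[1,2])/K[1,1]*z,z],-1)
    W=(P-t)@R
    W[z==0]=np.nan
    return W
def pix(d,X):
    p=d["camera_matrix"]@(d["R"]@np.array(X)+d["t"]); return p[:2]/p[2]
def ray(d,u,v,z):
    K,R,t=d["camera_matrix"],d["R"],d["t"]
    c=-R.T@t; w=R.T@np.linalg.solve(K,[u,v,1.]); return c+w*(z-c[2])/w[2]
E
python3 - <<'E'
from look import *
d=load("top0.npz"); W=cloud(d)
im=d["color"]
cv2.imwrite("pics/c1.png",cv2.resize(im[120:280,90:250],None,fx=3.7,fy=3.7,interpolation=cv2.INTER_CUBIC))
cv2.imwrite("pics/c2.png",cv2.resize(im[110:280,260:450],None,fx=3.5,fy=3.5,interpolation=cv2.INTER_CUBIC))
def sel(name,u,v,r,z0,z1):
    S=W[v-r:v+r+1,u-r:u+r+1].reshape(-1,3); S=S[(S[:,2]>z0)&(S[:,2]<z1)]
    if len(S)<3: print(name,len(S));return
    (c,s,a)=cv2.minAreaRect((S[:,:2]*1000).astype(np.float32))
    print(name,len(S),"rect c",np.round(c,1),"size",np.round(s,1),"ang",round(a,1),"zmed",round(np.median(S[:,2]),4),'minmaxctr',np.round((S.min(0)+S.max(0))[:2]*500,1))
for n,u,v,r,z0,z1 in [("tube",187,222,14,.08,.1),("pot",241,214,18,.05,.07),("case",299,211,20,.055,.075),("bottlecap",349,220,14,.072,.09),("bottlebody",349,220,14,.055,.07),("opentube",402,261,12,.07,.09),("openpot",130,255,18,.042,.06),("orange1",382,219,16,.03,.1),("orange2",316,256,14,.03,.1),("dropper",166,149,10,.02,.1),
 ("c_small",222,142,24,.015,.025),("c_large",324,138,34,.015,.025),("c_sq",417,183,28,.015,.025),("c_obl",121,183,32,.015,.025),
 ("r_small",222,142,9,.003,.013),("r_large",324,138,19,.003,.013),("r_sq",417,183,15,.003,.013),("r_obl",121,183,19,.003,.013)]: sel(n,u,v,r,z0,z1)
E
```

```text
tube 98 rect c [432.4 184.7] size [22.5 23.6] ang 47.5 zmed 0.0902 minmaxctr [432.8 184.5]
pot 404 rect c [457.7  60.6] size [51.2 50.5] ang 53.4 zmed 0.0585 minmaxctr [457.5  60.5]
case 308 rect c [466.4 -73.8] size [28.  59.9] ang 19.6 zmed 0.0642 minmaxctr [467.1 -73.7]
bottlecap 78 rect c [ 447.  -186.4] size [20.4 20.1] ang 72.2 zmed 0.0806 minmaxctr [ 446.9 -186.9]
bottlebody 170 rect c [ 447.8 -187.2] size [35.8 36.3] ang 84.6 zmed 0.0624 minmaxctr [ 448.  -187.4]
opentube 64 rect c [ 359.2 -303.8] size [23.7 22.1] ang 89.3 zmed 0.0791 minmaxctr [ 359.2 -303.8]
openpot 117 rect c [359.1 313.7] size [48.5 48.8] ang 52.4 zmed 0.0493 minmaxctr [359.5 314.2]
orange1 315 rect c [ 450.7 -266. ] size [36.5 36.6] ang 68.5 zmed 0.0626 minmaxctr [ 449.8 -266.8]
orange2 274 rect c [ 365.  -112.2] size [35.8 36.2] ang 13.8 zmed 0.0632 minmaxctr [ 364.8 -112. ]
dropper 77 rect c [616.4 251.1] size [20.4 20.7] ang 34.9 zmed 0.0364 minmaxctr [617.1 251.7]
c_small 662 rect c [640.8 114.2] size [72.3 73.8] ang 86.9 zmed 0.0205 minmaxctr [640.1 114.5]
c_large 922 rect c [ 654.2 -135.8] size [96.5 98.2] ang 78.0 zmed 0.0206 minmaxctr [ 653.9 -135.8]
c_sq 732 rect c [ 546.4 -360.4] size [84.6 85.7] ang 87.2 zmed 0.0203 minmaxctr [ 546.7 -360.7]
c_obl 747 rect c [531.1 356.9] size [ 73.8 107.2] ang 9.5 zmed 0.0203 minmaxctr [530.7 356.2]
r_small 162 rect c [642.9 115.4] size [35.  34.6] ang 58.2 zmed 0.009 minmaxctr [643.1 115.4]
r_large 569 rect c [ 659.  -138.7] size [ 95.1 101.3] ang 89.9 zmed 0.009 minmaxctr [ 659.  -138.7]
r_sq 455 rect c [ 547.9 -363.4] size [52.8 52.9] ang 87.0 zmed 0.0089 minmaxctr [ 548.3 -363.2]
r_obl 594 rect c [534.7 358.4] size [97.2 93.8] ang 4.6 zmed 0.0087 minmaxctr [534.6 358.7]
```

```bash
python3 - <<'E'
import cv2,numpy as np
a=cv2.imread("pics/c1.png");b=cv2.imread("pics/c2.png");print(a.shape,b.shape)
E
```

```text
(592, 592, 3) (595, 665, 3)
```

View pics/c1.png

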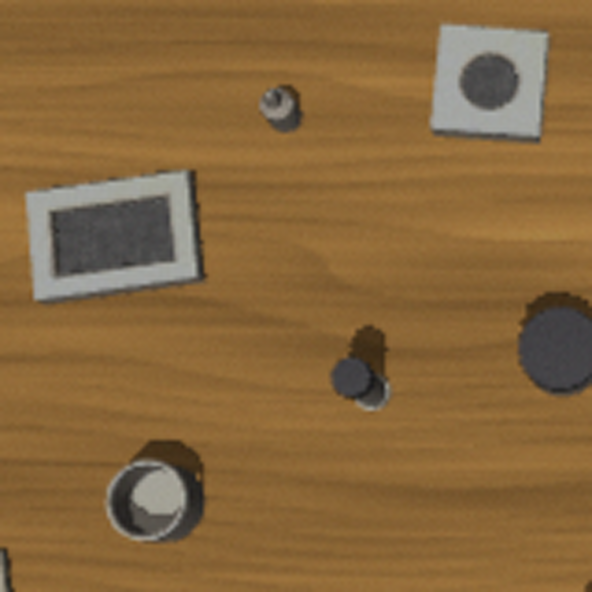

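View pics/c2.png

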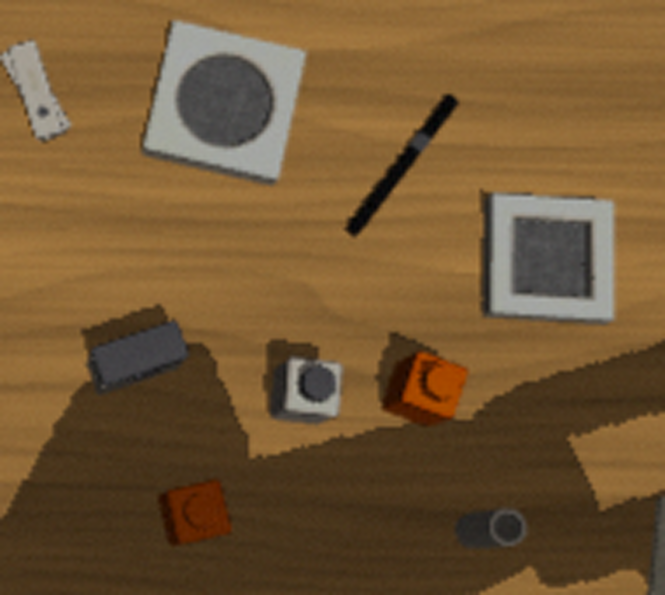

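The crops confirm the choice: grey-capped tube at (187,222), lidded pot (241,214), grey-lidded case (299,211) and white bottle with grey cap (349,220). The open and orange items are clearly different. I'll start with the tube.

```bash
cat > go.py <<'E'
import sys,numpy as np
from bench import bot
from scipy.spatial.transform import Rotation as Rn
def go(x,y,z,yaw=None):  # mm, yaw of tool y axis, deg
    s=bot.observe(); R=s["tool_rot"]; p=s["tcp_pos"]*1000
    cy=np.degrees(np.arctan2(R[1,1],R[0,1]))
    if yaw is None: T=R; yaw=cy
    else:
        yaw=cy+((yaw-cy+90)%180-90)
        a=np.radians(yaw); Y=np.array([np.cos(a),np.sin(a),0]); Z=np.array([0,0,-1.]); T=np.stack([np.cross(Y,Z),Y,Z],1)
    print("turn",np.round(Rn.from_matrix(R.T@T).as_rotvec(degrees=True),1),"shift cm",np.round(R.T@(np.array([x,y,z])-p)/10,2),"| t",round(s["time"],2),"p",np.round(p,1),"yaw",round(cy,1),"q6",round(s["q"][5],1),"g",round(s["grip_width"]*91.2,1),"F",np.round(s["wrist_force"],1))
if __name__=="__main__": go(*map(float,sys.argv[1:]))
E
python3 go.py 432.6 184.6 150
```

```text
turn [0. 0. 0.] shift cm [ 47.02 -56.29   3.27] | t 0.1 p [ 238.3 -522.7  181.8] yaw -65.5 q6 -1.1 g 91.2 F [ 0.4 -0.2  0.4]
```

```bash
python3 -m jog '[[[0,0,0,4,-4.8,0,9.1],[0,0,0,8,-9.6,0,9.1],[0,0,0,12,-14.4,0,9.1],[0,0,0,16,-19.2,0,9.1],[0,0,0,20,-24,0,9.1]]]' 15
python3 -m jog '[[[0,0,0,4,-4.8,0,9.1],[0,0,0,8,-9.6,0,9.1],[0,0,0,12,-14.4,0,9.1],[0,0,0,16,-19.2,0,9.1],[0,0,0,20,-24,0,9.1]]]' 15
python3 -m jog '[[[0,0,0,4,-4.8,0.5,9.1],[0,0,0,7,-8.3,1,9.1],[0,0,0,7,-8.3,2,9.1],[0,0,0,7,-8.3,3,9.1],[0,0,0,7,-8.3,3,9.1]]]' 15
python3 go.py 432.6 184.6 30
```

```text
time: 0.72
tcp_pos: [0.321, -0.2199, 0.1824]
tool_rot: [[0.91, 0.414, 0.0], [0.414, -0.91, 0.0], [0.0, -0.0, -1.0]]
wrist_force: [0.9, 0.1, 0.5]
grip_width: 0.995
time: 1.35
tcp_pos: [0.4034, 0.0815, 0.1825]
tool_rot: [[0.91, 0.415, 0.001], [0.415, -0.91, -0.0], [0.0, 0.001, -1.0]]
wrist_force: [1.7, -0.3, 0.6]
grip_width: 0.996
time: 1.98
tcp_pos: [0.4315, 0.1826, 0.1515]
tool_rot: [[0.91, 0.414, -0.002], [0.414, -0.91, -0.001], [-0.003, 0.0, -1.0]]
wrist_force: [0.1, -0.5, -0.7]
grip_width: 0.998
turn [0. 0. 0.] shift cm [ 0.22 -0.14 12.15] | t 1.98 p [431.5 182.6 151.5] yaw -65.6 q6 87.1 g 91.0 F [ 0.1 -0.5 -0.7]
```

```bash
python3 - <<'E'
from bench import viewer
from look import *
d=viewer.snapshot("wrist"); np.savez("w0.npz",**d); cv2.imwrite("pics/w0.png",d["color"])
W=cloud(d); m=(W[...,2]>.082)&(W[...,2]<.1); S=W[m]; 
n,lab,st,ce=cv2.connectedComponentsWithStats(m.astype(np.uint8))
for i in range(1,n):
    if st[i,4]>50:
        Q=W[lab==i]; print(st[i],ce[i],cv2.minEnclosingCircle((Q[:,:2]*1000).astype(np.float32)), np.median(Q[:,2]))
E
```

```text
[246 177  25  25 467] [258.14989293 189.18415418] ((431.5199279785156, 185.78933715820312), 12.702789306640625) 0.09008596619278753
```

View pics/w0.png

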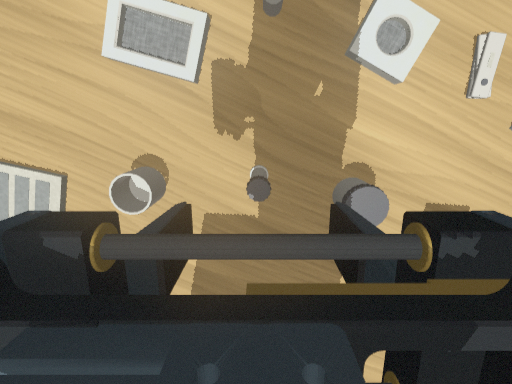

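The tube cap sits at wrist pixel (258,189), centred between the fingers, and both cameras agree to about 1 mm. Descending.

```bash
python3 -m jog '[[[0,0,0,0.2,-0.2,2,7],[0,0,0,0.2,-0.2,5,7],[0,0,0,0.2,-0.2,9,7],[0,0,0,0.2,-0.2,11.5,7],[0,0,0,0.2,-0.2,12.1,7]]]' 15
python3 -m jog '[[[0,0,0,0,0,0,1.5],[0,0,0,0,0,0,1.5],[0,0,0,0,0,0,1.5],[0,0,0,0,0,0,1.5],[0,0,0,0,0,0,1.5]]]' 15
python3 go.py 641 114.3 150
```

```text
time: 2.65
tcp_pos: [0.4329, 0.1856, 0.0308]
tool_rot: [[0.91, 0.414, -0.002], [0.414, -0.91, -0.001], [-0.002, 0.0, -1.0]]
wrist_force: [0.4, 0.1, 0.3]
grip_width: 0.766
time: 3.28
tcp_pos: [0.4337, 0.1868, 0.0317]
tool_rot: [[0.91, 0.415, 0.0], [0.415, -0.91, 0.0], [0.0, 0.0, -1.0]]
wrist_force: [0.3, -0.4, 0.7]
grip_width: 0.26
turn [0. 0. 0.] shift cm [ 15.86  15.2  -11.82] | t 3.27 p [433.7 186.8  31.7] yaw -65.5 q6 87.4 g 23.7 F [ 0.3 -0.4  0.7]
```

```bash
python3 -m jog '[[[0,0,0,0,0,0,1.5],[0,0,0,0,0,0,1.5],[0,0,0,0,0,0,1.5],[0,0,0,0,0,0,1.5],[0,0,0,0,0,-2,1.5]]]' 15
python3 go.py 641 114.3 150
```

```text
time: 3.9
tcp_pos: [0.432, 0.1861, 0.0504]
tool_rot: [[0.91, 0.415, -0.004], [0.415, -0.91, -0.002], [-0.004, -0.0, -1.0]]
wrist_force: [0.9, -0.1, -0.5]
grip_width: 0.259
turn [0. 0. 0.] shift cm [ 15.99  15.2  -10.04] | t 3.9 p [432.  186.1  50.4] yaw -65.5 q6 87.4 g 23.6 F [ 0.9 -0.1 -0.5]
```

```bash
python3 -m jog '[[[0,0,0,0,0,-2,1.5],[0,0,0,0,0,-4,1.5],[0,0,0,0,0,-6,1.5],[0,0,0,0,0,-8,1.5],[0,0,0,0,0,-8,1.5]]]' 15
python3 - <<'E'
from bench import viewer
from look import *
d=viewer.snapshot("side"); 
u,v=map(int,pix(d,[.432,.186,.1])); print(u,v)
cv2.imwrite("pics/s1.png",cv2.resize(d["color"][max(0,v-80):v+80,u-80:u+80],None,fx=3.7,fy=3.7,interpolation=cv2.INTER_CUBIC))
E
```

```text
time: 4.53
tcp_pos: [0.4343, 0.1871, 0.1323]
tool_rot: [[0.91, 0.415, 0.002], [0.415, -0.91, 0.001], [0.002, 0.0, -1.0]]
wrist_force: [-0.1, -0.0, -1.0]
grip_width: 0.255
202 139
```

View pics/s1.png

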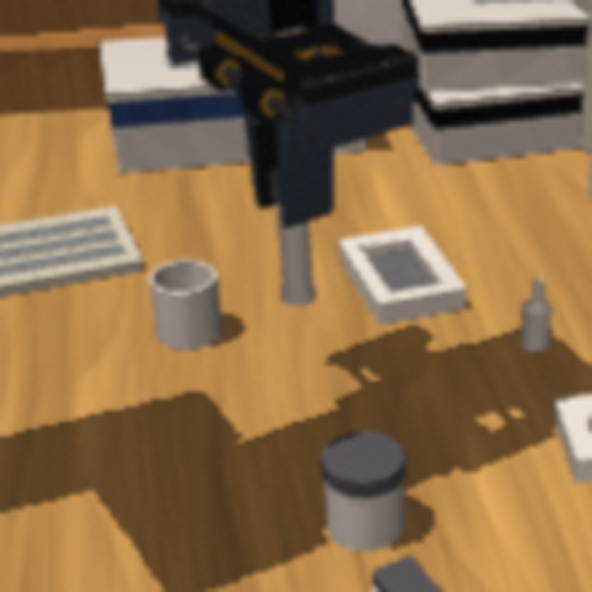

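The tube is held upright (crop pixel (297,260)) and lifted. On to the small round cradle.

```bash
python3 -m jog '[[[0,0,0,2.5,2.4,-1,1.5],[0,0,0,6.5,6.2,-2,1.5],[0,0,0,10.5,10,-2,1.5],[0,0,0,14.5,13.8,-2,1.5],[0,0,0,15.9,15.2,-2,1.5]]]' 15
python3 -m jog '[[[0,0,0,0,0,0,1.5],[0,0,0,0,0,0,1.5],[0,0,0,0,0,1,1.5],[0,0,0,0,0,2,1.5],[0,0,0,0,0,2,1.5]]]' 15
python3 go.py 641 114.3 41
python3 - <<'E'
from bench import viewer
from look import *
d=viewer.snapshot("wrist"); cv2.imwrite("pics/w1.png",d["color"])
E
```

```text
time: 5.2
tcp_pos: [0.6431, 0.1129, 0.1488]
tool_rot: [[0.911, 0.413, -0.003], [0.413, -0.911, -0.001], [-0.003, -0.0, -1.0]]
wrist_force: [-0.6, 0.2, -1.3]
grip_width: 0.256
time: 5.82
tcp_pos: [0.64, 0.1145, 0.1302]
tool_rot: [[0.91, 0.415, -0.003], [0.415, -0.91, -0.001], [-0.003, -0.001, -1.0]]
wrist_force: [0.1, 0.4, 0.4]
grip_width: 0.259
turn [0. 0. 0.] shift cm [0.1  0.06 8.92] | t 5.83 p [640.  114.5 130.2] yaw -65.5 q6 74.6 g 23.6 F [0.1 0.4 0.4]
```

View pics/w1.png

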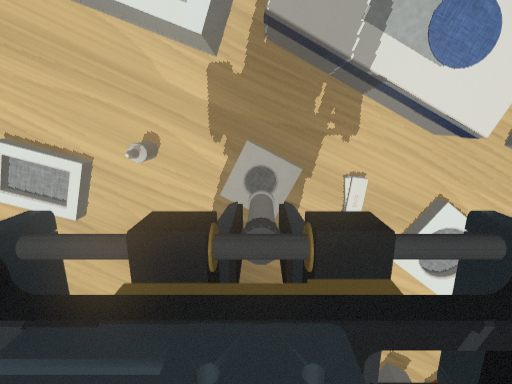

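Wrist view: the tube hangs above the recess (261,180), aligned. Lowering.

```bash
python3 -m jog '[[[0,0,0,0.1,0.1,2,1.5],[0,0,0,0.1,0.1,4.5,1.5],[0,0,0,0.1,0.1,7,1.5],[0,0,0,0.1,0.1,8.3,1.5],[0,0,0,0.1,0.1,8.8,1.5]]]' 15
python3 -m jog '[[[0,0,0,0,0,0,1.5],[0,0,0,0,0,0,1.5],[0,0,0,0,0,0,1.5],[0,0,0,0,0,0.1,1.5],[0,0,0,0,0,0.1,1.5]]]' 15
python3 go.py 641 114.3 40
```

```text
time: 6.5
tcp_pos: [0.6427, 0.1139, 0.0432]
tool_rot: [[0.91, 0.415, -0.0], [0.415, -0.91, -0.0], [-0.0, 0.0, -1.0]]
wrist_force: [0.2, 0.8, -0.3]
grip_width: 0.256
time: 7.12
tcp_pos: [0.6426, 0.1138, 0.0426]
tool_rot: [[0.91, 0.415, 0.0], [0.415, -0.91, -0.0], [-0.0, 0.0, -1.0]]
wrist_force: [-0.1, 0.7, -0.5]
grip_width: 0.258
turn [0. 0. 0.] shift cm [-0.13 -0.11  0.26] | t 7.12 p [642.6 113.8  42.6] yaw -65.5 q6 74.5 g 23.5 F [-0.1  0.7 -0.5]
```

```bash
python3 -m jog '[[[0,0,0,-0.1,-0.1,0.1,1.5],[0,0,0,-0.1,-0.1,0.2,1.5],[0,0,0,-0.1,-0.1,0.2,1.5],[0,0,0,-0.1,-0.1,0.2,1.5],[0,0,0,-0.1,-0.1,0.2,1.5]]]' 15
python3 go.py 641 114.3 40
```

```text
time: 7.75
tcp_pos: [0.6414, 0.1144, 0.0406]
tool_rot: [[0.91, 0.415, 0.0], [0.415, -0.91, -0.0], [0.0, 0.0, -1.0]]
wrist_force: [-0.7, -0.3, 0.0]
grip_width: 0.257
turn [0. 0. 0.] shift cm [-0.04 -0.01  0.06] | t 7.75 p [641.4 114.4  40.6] yaw -65.5 q6 74.6 g 23.4 F [-0.7 -0.3  0. ]
```

```bash
python3 -m jog '[[[0,0,0,0,0,0.1,1.5],[0,0,0,0,0,0.1,1.5],[0,0,0,0,0,0.2,1.5],[0,0,0,0,0,0.2,1.5],[0,0,0,0,0,0.2,1.5]]]' 15
python3 go.py 641 114.3 40
```

```text
time: 8.38
tcp_pos: [0.642, 0.1144, 0.0397]
tool_rot: [[0.91, 0.415, 0.002], [0.415, -0.91, 0.0], [0.002, 0.001, -1.0]]
wrist_force: [-1.0, -1.1, 5.6]
grip_width: 0.254
turn [0. 0. 0.] shift cm [-0.09 -0.03 -0.03] | t 8.38 p [642.  114.4  39.7] yaw -65.5 q6 74.6 g 23.1 F [-1.  -1.1  5.6]
```

Floor contact (5.6 N). Releasing and retreating.

```bash
python3 -m jog '[[[0,0,0,0,0,-0.1,1.5],[0,0,0,0,0,-0.1,5],[0,0,0,0,0,-0.1,5],[0,0,0,0,0,-0.1,5],[0,0,0,0,0,-0.1,5]]]' 15
python3 -m jog '[[[0,0,0,0,0,-3,5],[0,0,0,0,0,-7,5],[0,0,0,0,0,-11,9],[0,0,0,0,0,-11,9],[0,0,0,0,0,-11,9]]]' 15
python3 go.py 457.6 60.6 120
python3 - <<'E'
from bench import viewer
from look import *
d=viewer.snapshot("side"); 
u,v=map(int,pix(d,[.641,.114,.05])); print(u,v)
cv2.imwrite("pics/s2.png",cv2.resize(d["color"][max(0,v-60):v+60,u-60:u+60],None,fx=4,fy=4,interpolation=cv2.INTER_CUBIC))
E
```

```text
time: 9.0
tcp_pos: [0.6413, 0.1143, 0.0394]
tool_rot: [[0.91, 0.415, -0.0], [0.415, -0.91, -0.0], [-0.0, 0.0, -1.0]]
wrist_force: [-0.0, 0.5, 0.2]
grip_width: 0.545
time: 9.62
tcp_pos: [0.6407, 0.1142, 0.1488]
tool_rot: [[0.91, 0.415, -0.001], [0.415, -0.91, -0.0], [-0.001, -0.0, -1.0]]
wrist_force: [-0.7, 0.7, 0.1]
grip_width: 0.847
turn [0. 0. 0.] shift cm [-18.88  -2.72   2.9 ] | t 9.62 p [640.7 114.2 148.8] yaw -65.5 q6 74.6 g 77.3 F [-0.7  0.7  0.1]
290 163
```

View pics/s2.png

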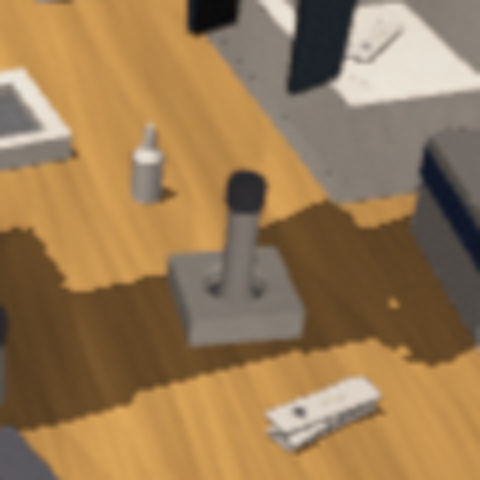

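The tube stands in the recess (crop (240,290)). Next, the pot.

```bash
python3 -m jog '[[[0,0,0,-4,-0.6,0,9],[0,0,0,-9,-1.3,0,9],[0,0,0,-14,-2,0,9],[0,0,0,-18.9,-2.7,0,9],[0,0,0,-18.9,-2.7,2,9]]]' 15
python3 -m jog '[[[0,0,0,0,0,1,9],[0,0,0,0,0,1,9],[0,0,0,0,0,1,9],[0,0,0,0,0,1,9],[0,0,0,0,0,1,9]]]' 15
python3 go.py 457.6 60.6 31
python3 - <<'E'
from bench import viewer
from look import *
d=viewer.snapshot("wrist"); cv2.imwrite("pics/w2.png",d["color"])
W=cloud(d); m=(W[...,2]>.052)&(W[...,2]<.066)
n,lab,st,ce=cv2.connectedComponentsWithStats(m.astype(np.uint8))
for i in range(1,n):
    if st[i,4]>300:
        Q=W[lab==i]; print(st[i],np.round(ce[i]),cv2.minAreaRect((Q[:,:2]*1000).astype(np.float32)))
E
```

```text
time: 10.3
tcp_pos: [0.4548, 0.0598, 0.1292]
tool_rot: [[0.91, 0.414, -0.001], [0.414, -0.91, -0.0], [-0.001, -0.0, -1.0]]
wrist_force: [0.7, -0.6, -0.4]
grip_width: 0.987
time: 10.92
tcp_pos: [0.4585, 0.0606, 0.1198]
tool_rot: [[0.91, 0.415, 0.001], [0.415, -0.91, -0.0], [0.0, 0.0, -1.0]]
wrist_force: [-0.2, -0.6, -1.3]
grip_width: 0.988
turn [0. 0. 0.] shift cm [-0.09 -0.04  8.88] | t 10.93 p [458.5  60.6 119.8] yaw -65.5 q6 71.6 g 90.1 F [-0.2 -0.6 -1.3]
[ 233  167   53   51 2040] [259. 192.] ((456.3849792480469, 62.39270782470703), (51.4306640625, 52.21449279785156), 1.7866278886795044)
```

View pics/w2.png

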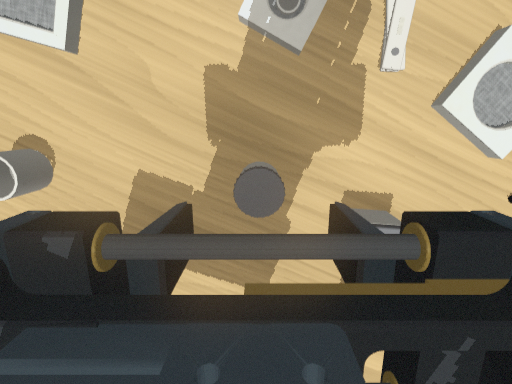

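The pot lid is at wrist (259,192), centred between the fingers. Descending and gripping.

```bash
python3 -m jog '[[[0,0,0,-0.1,-0.1,2,9],[0,0,0,-0.1,-0.1,5,9],[0,0,0,-0.1,-0.1,7.5,9],[0,0,0,-0.1,-0.1,8.8,9],[0,0,0,-0.1,-0.1,8.8,9]]]' 20
python3 -m jog '[[[0,0,0,0,0,0,4.5],[0,0,0,0,0,0,4.5],[0,0,0,0,0,0,4.5],[0,0,0,0,0,0,4.5],[0,0,0,0,0,0,4.5]]]' 20
python3 -m jog '[[[0,0,0,0,0,0,4.5],[0,0,0,0,0,-2,4.5],[0,0,0,0,0,-5,4.5],[0,0,0,0,0,-8,4.5],[0,0,0,0,0,-10,4.5]]]' 20
python3 go.py 654.2 -135.8 130
```

```text
time: 11.6
tcp_pos: [0.4565, 0.061, 0.0311]
tool_rot: [[0.91, 0.415, -0.001], [0.415, -0.91, -0.0], [-0.001, -0.0, -1.0]]
wrist_force: [-0.0, 0.6, 0.1]
grip_width: 0.984
time: 12.22
tcp_pos: [0.4569, 0.061, 0.0316]
tool_rot: [[0.91, 0.415, 0.0], [0.415, -0.91, -0.0], [0.0, 0.0, -1.0]]
wrist_force: [0.5, -0.5, -0.1]
grip_width: 0.496
time: 12.85
tcp_pos: [0.4573, 0.0611, 0.1329]
tool_rot: [[0.91, 0.415, 0.002], [0.415, -0.91, 0.0], [0.002, 0.001, -1.0]]
wrist_force: [0.5, -0.8, -0.2]
grip_width: 0.493
turn [0. 0. 0.] shift cm [ 9.75 26.08  0.32] | t 12.85 p [457.3  61.1 132.9] yaw -65.5 q6 71.7 g 45.0 F [ 0.5 -0.8 -0.2]
```

```bash
python3 - <<'E'
from bench import viewer
from look import *
d=viewer.snapshot("side"); 
u,v=map(int,pix(d,[.457,.061,.07])); print(u,v)
cv2.imwrite("pics/s3.png",cv2.resize(d["color"][max(0,v-80):v+80,u-80:u+80],None,fx=3.7,fy=3.7,interpolation=cv2.INTER_CUBIC))
cv2.imwrite("pics/w3.png",viewer.snapshot("wrist")["color"])
E
```

```text
220 177
```

View pics/s3.png

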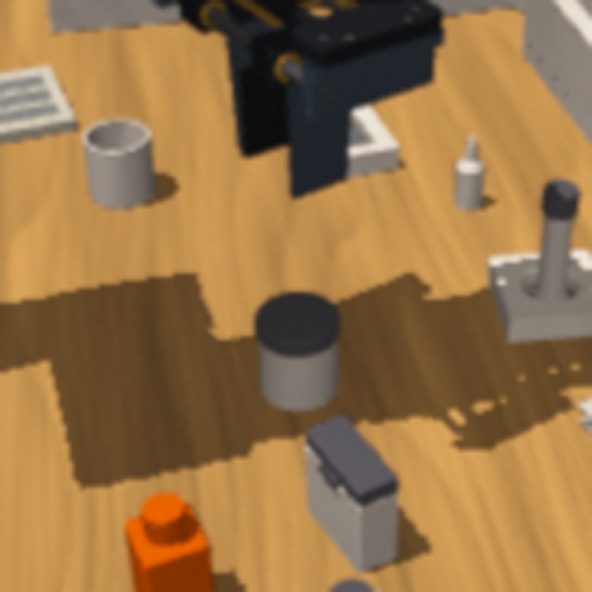

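View pics/w3.png

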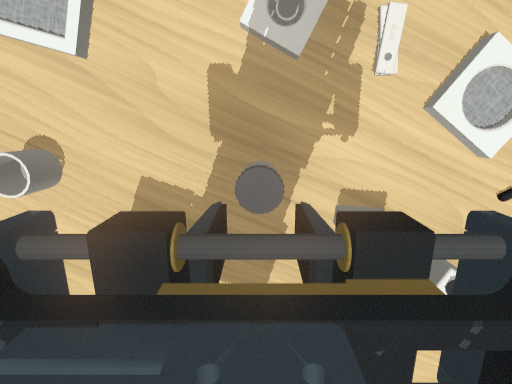

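The gripper came up empty and the pot is still upright in place. I'll descend again, close further and watch the fingers.

```bash
python3 -m jog '[[[0,0,0,0,0,0,9],[0,0,0,0,0,0,9],[0,0,0,0,0,0,9],[0,0,0,0,0,0,9],[0,0,0,0,0,0,9]]]' 20
python3 -m jog '[[[0,0,0,0,0,2,9],[0,0,0,0,0,5,9],[0,0,0,0,0,8,9],[0,0,0,0,0,10.1,9],[0,0,0,0,0,10.1,9]]]' 20
python3 -m jog '[[[0,0,0,0,0,0,5.4],[0,0,0,0,0,0,5.4],[0,0,0,0,0,0,5.4],[0,0,0,0,0,0,5.4],[0,0,0,0,0,0,5.4]]]' 20
python3 - <<'E'
from bench import viewer
from look import *
d=viewer.snapshot("side"); 
u,v=map(int,pix(d,[.457,.061,.05])); print(u,v)
cv2.imwrite("pics/s4.png",cv2.resize(d["color"][max(0,v-60):v+60,u-60:u+60],None,fx=4.8,fy=4.8,interpolation=cv2.INTER_CUBIC))
cv2.imwrite("pics/w4.png",viewer.snapshot("wrist")["color"])
E
```

```text
time: 13.58
tcp_pos: [0.4568, 0.061, 0.1314]
tool_rot: [[0.91, 0.415, -0.0], [0.415, -0.91, -0.0], [-0.0, -0.0, -1.0]]
wrist_force: [0.2, 0.2, 0.1]
grip_width: 0.978
time: 14.2
tcp_pos: [0.4556, 0.0609, 0.0294]
tool_rot: [[0.91, 0.415, -0.004], [0.415, -0.91, -0.0], [-0.003, -0.001, -1.0]]
wrist_force: [-0.2, 0.5, -0.3]
grip_width: 0.985
time: 14.82
tcp_pos: [0.4569, 0.061, 0.0307]
tool_rot: [[0.91, 0.415, 0.0], [0.415, -0.91, -0.0], [0.0, 0.0, -1.0]]
wrist_force: [-0.6, -1.2, -0.1]
grip_width: 0.594
220 184
```

View pics/s4.png

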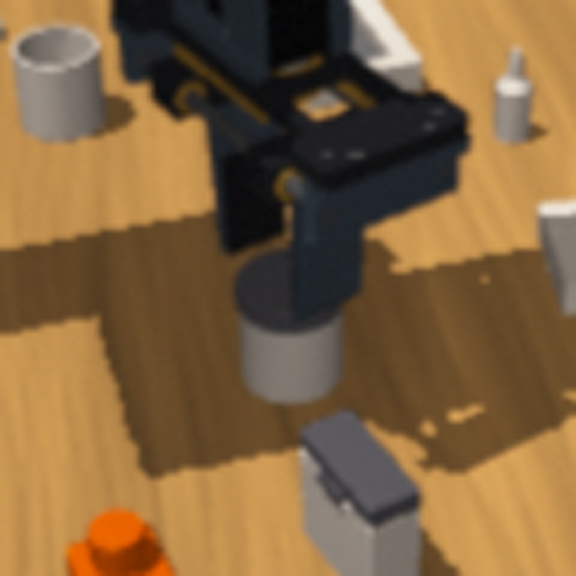

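View pics/w4.png

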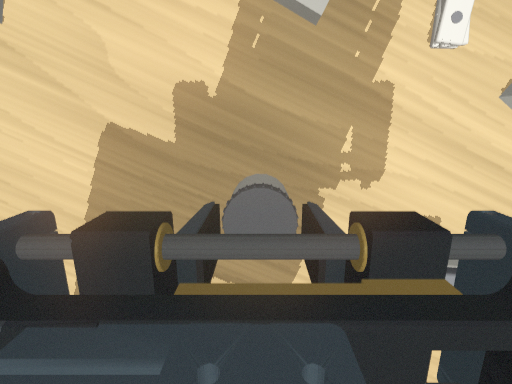

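```bash
python3 - <<'E'
from bench import viewer,bot
from look import *
s=bot.observe(); p=s["tcp_pos"]; y=s["tool_rot"][:,1]; x=s["tool_rot"][:,0]
d=viewer.snapshot("side"); np.savez("s5.npz",**d)
im=cv2.resize(d["color"][110:250,140:320],None,fx=4,fy=4,interpolation=cv2.INTER_CUBIC)
for z,c in [(p[2],(0,0,255)),(.058,(0,255,0)),(.045,(255,0,255))]:
    for sg in (-1,1):
        for e in (-.016,.016):
            q=p+y*sg*.027+x*e; q=np.array([q[0],q[1],z]); u,v=pix(d,q); cv2.circle(im,(int((u-140)*4),int((v-110)*4)),3,c,-1)
cv2.imwrite("pics/s5.png",im)
W=cloud(d)
# finger points cloud near tip
for sg in (-1,1):
    q=p+y*sg*.035
    m=(np.linalg.norm((W-q)[...,:2],axis=-1)<.03)&(W[...,2]>.02)
    dark=d["color"].max(-1)<90
    Q=W[m]; loc=(Q-p)@np.stack([x,y],1)
    print(sg,[ (round(a,3),round(b,3),round(c,3)) for (a,b),c in list(zip(loc,Q[:,2]))[::12]])
E
```

```text
-1 [(np.float64(-0.016), np.float64(-0.049), np.float64(0.241)), (np.float64(-0.025), np.float64(-0.042), np.float64(0.241)), (np.float64(-0.022), np.float64(-0.047), np.float64(0.216)), (np.float64(-0.021), np.float64(-0.05), np.float64(0.203)), (np.float64(-0.022), np.float64(-0.048), np.float64(0.2)), (np.float64(-0.021), np.float64(-0.033), np.float64(0.204)), (np.float64(-0.023), np.float64(-0.049), np.float64(0.192)), (np.float64(-0.022), np.float64(-0.041), np.float64(0.193)), (np.float64(-0.022), np.float64(-0.037), np.float64(0.193)), (np.float64(-0.021), np.float64(-0.034), np.float64(0.192)), (np.float64(-0.022), np.float64(-0.028), np.float64(0.192)), (np.float64(-0.023), np.float64(-0.024), np.float64(0.192)), (np.float64(-0.023), np.float64(-0.02), np.float64(0.192)), (np.float64(-0.025), np.float64(-0.043), np.float64(0.177)), (np.float64(-0.024), np.float64(-0.027), np.float64(0.182)), (np.float64(-0.024), np.float64(-0.041), np.float64(0.17)), (np.float64(-0.027), np.float64(-0.045), np.float64(0.164)), (np.float64(-0.026), np.float64(-0.021), np.float64(0.173)), (np
[... 19115 characters left out ...]
(-0.013), np.float64(0.022), np.float64(0.052)), (np.float64(-0.02), np.float64(0.016), np.float64(0.049)), (np.float64(0.009), np.float64(0.022), np.float64(0.039)), (np.float64(0.003), np.float64(0.023), np.float64(0.04)), (np.float64(-0.005), np.float64(0.022), np.float64(0.04)), (np.float64(-0.01), np.float64(0.022), np.float64(0.039)), (np.float64(-0.016), np.float64(0.019), np.float64(0.037)), (np.float64(-0.019), np.float64(0.014), np.float64(0.032)), (np.float64(0.008), np.float64(0.023), np.float64(0.026)), (np.float64(0.002), np.float64(0.023), np.float64(0.025)), (np.float64(-0.002), np.float64(0.022), np.float64(0.023)), (np.float64(-0.002), np.float64(0.025), np.float64(0.022))]
```

View pics/s5.png

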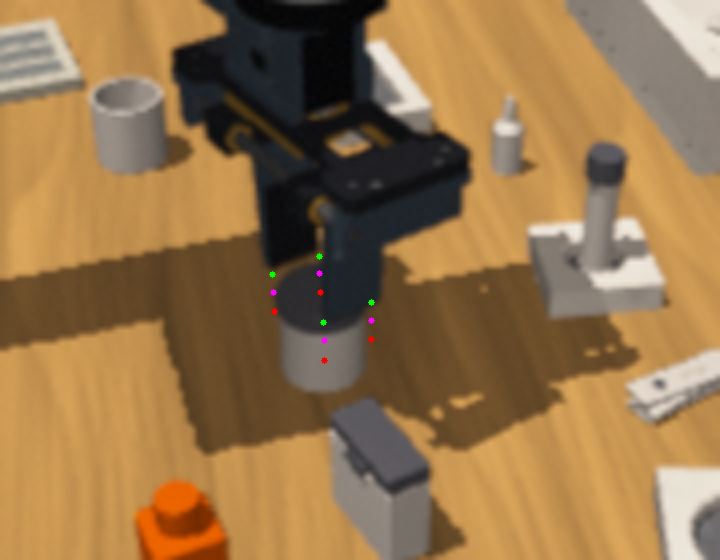

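Useful finding: by the camera the fingertips sit about 33 mm higher than the reported TCP, so the pads were above the lid. I'll quantify that offset.

```bash
python3 - <<'E'
from bench import viewer,bot
from look import *
s=bot.observe(); p=s["tcp_pos"]; R=s["tool_rot"]
d=load("s5.npz"); L=(cloud(d)-p)@R   # tool frame, z down
for lo,hi in [(.030,.045),(-.034,-.024)]:
    m=(L[...,1]>lo)&(L[...,1]<hi)&(abs(L[...,0])<.02)&(L[...,2]<-.01)&(L[...,2]>-.1)
    Q=L[m]; v,u=np.nonzero(m)
    k=np.argsort(-Q[:,2])[:8]; print(lo,np.round(Q[k]*1000,0).tolist())
E
```

```text
0.03 [[13.0, 33.0, -31.0], [-7.0, 34.0, -33.0], [-18.0, 31.0, -33.0], [-14.0, 33.0, -33.0], [-2.0, 34.0, -33.0], [4.0, 34.0, -33.0], [-17.0, 33.0, -34.0], [9.0, 34.0, -34.0]]
-0.034 [[4.0, -25.0, -25.0], [9.0, -24.0, -26.0], [-7.0, -25.0, -27.0], [7.0, -25.0, -27.0], [-2.0, -24.0, -28.0], [-7.0, -29.0, -31.0], [5.0, -27.0, -32.0], [-3.0, -27.0, -32.0]]
```

Tips are consistently about 32 mm above the reported TCP, so for targets I'll use reported z = tip z − 32 mm. Opening and going 35 mm lower.

```bash
sed -i 's/p=s\["tcp_pos"\]\*1000/p=s["tcp_pos"]*1000+np.array([0,0,32])/' go.py
python3 -m jog '[[[0,0,0,0,0,-1,9],[0,0,0,0,0,-1,9],[0,0,0,0,0,-1,9],[0,0,0,0,0,-1,9],[0,0,0,0,0,-1,9]]]' 20
python3 go.py 457 61.3 28
```

```text
time: 15.6
tcp_pos: [0.4567, 0.061, 0.0404]
tool_rot: [[0.91, 0.415, -0.0], [0.415, -0.91, -0.0], [-0.0, -0.0, -1.0]]
wrist_force: [-0.1, -0.0, 0.1]
grip_width: 0.985
turn [0. 0. 0.] shift cm [ 0.04 -0.02  4.44] | t 15.6 p [456.7  61.   72.4] yaw -65.5 q6 71.7 g 89.8 F [-0.1 -0.   0.1]
```

```bash
python3 -m jog '[[[0,0,0,0,0,1,9],[0,0,0,0,0,2,9],[0,0,0,0,0,3,9],[0,0,0,0,0,3.9,9],[0,0,0,0,0,4.4,9]]]' 20
python3 -m jog '[[[0,0,0,0,0,0,4.5],[0,0,0,0,0,0,4.5],[0,0,0,0,0,0,4.5],[0,0,0,0,0,0,4.5],[0,0,0,0,0,0,4.5]]]' 20
python3 -m jog '[[[0,0,0,0,0,0,4.5],[0,0,0,0,0,-2,4.5],[0,0,0,0,0,-5,4.5],[0,0,0,0,0,-8,4.5],[0,0,0,0,0,-10,4.5]]]' 20
python3 go.py 654.2 -135.8 128
```

```text
time: 16.23
tcp_pos: [0.4565, 0.061, -0.0043]
tool_rot: [[0.91, 0.415, -0.001], [0.415, -0.91, -0.0], [-0.001, -0.0, -1.0]]
wrist_force: [0.7, 0.4, 0.1]
grip_width: 0.988
time: 16.85
tcp_pos: [0.457, 0.0611, -0.0033]
tool_rot: [[0.91, 0.415, 0.0], [0.415, -0.91, 0.0], [0.0, 0.0, -1.0]]
wrist_force: [-0.6, 0.7, 1.6]
grip_width: 0.561
time: 17.48
tcp_pos: [0.4571, 0.061, 0.0977]
tool_rot: [[0.91, 0.415, 0.001], [0.415, -0.91, -0.0], [0.001, 0.001, -1.0]]
wrist_force: [0.5, 0.6, -0.2]
grip_width: 0.563
turn [0. 0. 0.] shift cm [ 9.77 26.08  0.19] | t 17.48 p [457.1  61.  129.7] yaw -65.5 q6 71.7 g 51.3 F [ 0.5  0.6 -0.2]
```

Grip stopped at 51 mm, so the pot is held. Moving to the large cradle.

```bash
python3 -m jog '[[[0,0,0,1.1,3,0,4.5],[0,0,0,3,8,0,4.5],[0,0,0,5,13.5,0,4.5],[0,0,0,7,18.8,0,4.5],[0,0,0,8.5,23,0,4.5]]]' 20
python3 -m jog '[[[0,0,0,1.1,2.7,0,4.5],[0,0,0,1.2,3.1,0,4.5],[0,0,0,1.2,3.1,1,4.5],[0,0,0,1.2,3.1,3,4.5],[0,0,0,1.2,3.1,4,4.5]]]' 20
python3 go.py 654.2 -135.8 37
python3 - <<'E'
from bench import viewer
from look import *
d=viewer.snapshot("side"); u,v=map(int,pix(d,[.654,-.136,.06]))
cv2.imwrite("pics/s6.png",cv2.resize(d["color"][v-70:v+70,u-70:u+70],None,fx=4,fy=4,interpolation=cv2.INTER_CUBIC))
E
```

```text
time: 18.1
tcp_pos: [0.6307, -0.1148, 0.0959]
tool_rot: [[0.91, 0.414, -0.0], [0.414, -0.91, -0.0], [-0.0, -0.0, -1.0]]
wrist_force: [1.4, 0.2, 0.2]
grip_width: 0.565
time: 18.73
tcp_pos: [0.6514, -0.1349, 0.055]
tool_rot: [[0.909, 0.416, -0.003], [0.416, -0.909, 0.001], [-0.003, -0.002, -1.0]]
wrist_force: [-0.9, 0.1, -1.0]
grip_width: 0.563
turn [0. 0. 0.] shift cm [0.23 0.21 4.99] | t 18.73 p [ 651.4 -134.9   87. ] yaw -65.4 q6 52.7 g 51.4 F [-0.9  0.1 -1. ]
```

View pics/s6.png

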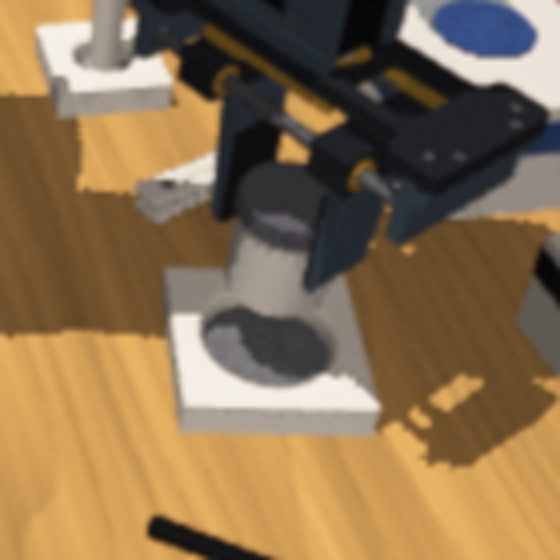

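Pot upright over the large recess (crop (270,340)). Lowering.

```bash
python3 -m jog '[[[0,0,0,0.1,0.1,1,4.5],[0,0,0,0.1,0.1,2.5,4.5],[0,0,0,0.1,0.1,4,4.5],[0,0,0,0.1,0.1,4.7,4.5],[0,0,0,0.1,0.1,4.8,4.5]]]' 20
python3 -m jog '[[[0,0,0,0,0,0,4.5],[0,0,0,0,0,0,4.5],[0,0,0,0,0,0.1,4.5],[0,0,0,0,0,0.1,4.5],[0,0,0,0,0,0.1,4.5]]]' 20
python3 go.py 654.2 -135.8 37
```

```text
time: 19.4
tcp_pos: [0.6543, -0.1367, 0.0077]
tool_rot: [[0.91, 0.415, -0.001], [0.415, -0.91, 0.0], [-0.001, -0.001, -1.0]]
wrist_force: [-0.7, -0.2, -0.9]
grip_width: 0.562
time: 20.02
tcp_pos: [0.6547, -0.1367, 0.0076]
tool_rot: [[0.91, 0.415, 0.0], [0.415, -0.91, -0.0], [0.0, 0.0, -1.0]]
wrist_force: [-0.4, 0.2, -1.2]
grip_width: 0.564
turn [0. 0. 0.] shift cm [-0.01 -0.11  0.26] | t 20.02 p [ 654.7 -136.7   39.6] yaw -65.5 q6 52.7 g 51.4 F [-0.4  0.2 -1.2]
```

```bash
python3 -m jog '[[[0,0,0,0,0,0.1,4.5],[0,0,0,0,-0.1,0.2,4.5],[0,0,0,0,-0.1,0.2,4.5],[0,0,0,0,-0.1,0.2,4.5],[0,0,0,0,-0.1,0.2,4.5]]]' 20
python3 -m jog '[[[0,0,0,0,0,0.1,4.5],[0,0,0,0,0,0.1,4.5],[0,0,0,0,0,0.1,4.5],[0,0,0,0,0,0.1,4.5],[0,0,0,0,0,0.1,4.5]]]' 20
```

```text
time: 20.65
tcp_pos: [0.6544, -0.1358, 0.0056]
tool_rot: [[0.91, 0.415, 0.0], [0.415, -0.91, -0.0], [0.0, 0.0, -1.0]]
wrist_force: [0.3, 0.1, -1.0]
grip_width: 0.564
time: 21.28
tcp_pos: [0.6544, -0.1358, 0.0048]
tool_rot: [[0.91, 0.415, 0.0], [0.415, -0.91, -0.0], [0.0, 0.0, -1.0]]
wrist_force: [-0.2, -0.5, 2.5]
grip_width: 0.567
```

Contact. Release and retreat.

```bash
python3 -m jog '[[[0,0,0,0,0,0,5.5],[0,0,0,0,0,0,7],[0,0,0,0,0,0,8],[0,0,0,0,0,0,8],[0,0,0,0,0,0,8]]]' 20
python3 -m jog '[[[0,0,0,0,0,-3,9],[0,0,0,0,0,-7,9],[0,0,0,0,0,-10,9],[0,0,0,0,0,-10,9],[0,0,0,0,0,-10,9]]]' 20
python3 go.py 447.8 -187.2 120 -5
python3 - <<'E'
from bench import viewer
from look import *
d=viewer.snapshot("side"); u,v=map(int,pix(d,[.654,-.136,.06]))
cv2.imwrite("pics/s7.png",cv2.resize(d["color"][v-70:v+70,u-70:u+70],None,fx=4,fy=4,interpolation=cv2.INTER_CUBIC))
E
```

```text
time: 21.9
tcp_pos: [0.6543, -0.1358, 0.0045]
tool_rot: [[0.91, 0.415, -0.0], [0.415, -0.91, -0.0], [-0.0, 0.0, -1.0]]
wrist_force: [0.2, -0.4, 0.4]
grip_width: 0.878
time: 22.52
tcp_pos: [0.6534, -0.1357, 0.1034]
tool_rot: [[0.91, 0.415, -0.002], [0.415, -0.91, 0.0], [-0.002, -0.001, -1.0]]
wrist_force: [-0.3, -0.2, 0.1]
grip_width: 0.987
turn [ -0.1   0.1 -60.5] shift cm [-20.85  -3.84   1.58] | t 22.52 p [ 653.4 -135.7  135.4] yaw -65.5 q6 52.8 g 90.0 F [-0.3 -0.2  0.1]
```

View pics/s7.png

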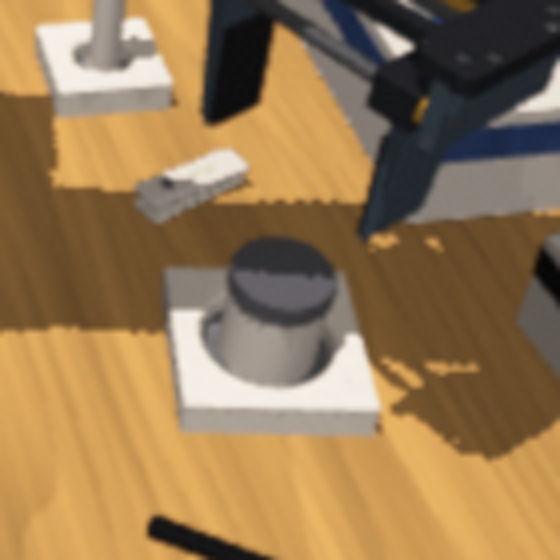

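The pot sits in the recess. Now the white bottle, rotating to align the jaws with its sides.

```bash
python3 -m jog '[[[0,0,-10,-4,-0.7,0,9],[0,0,-20,-9,-1.5,0,9],[0,0,-30,-14,-2.5,0,9],[0,0,-40,-18,-3.3,0,9],[0,0,-50,-20.8,-3.8,0,9]]]' 20
python3 -m jog '[[[0,0,-10.5,0,0,0,7.5],[0,0,-10.5,0,0,0,7.5],[0,0,-10.5,0,0,0,7.5],[0,0,-10.5,0,0,0,7.5],[0,0,-10.5,0,0,0,7.5]]]' 20
python3 go.py 447.8 -187.2 26 -5
python3 - <<'E'
from bench import viewer
from look import *
d=viewer.snapshot("wrist"); cv2.imwrite("pics/w5.png",d["color"])
W=cloud(d); m=(W[...,2]>.056)&(W[...,2]<.067)
n,lab,st,ce=cv2.connectedComponentsWithStats(m.astype(np.uint8))
for i in range(1,n):
    if st[i,4]>300:
        Q=W[lab==i]; print(st[i],np.round(ce[i]),cv2.minAreaRect((Q[:,:2]*1000).astype(np.float32)))
E
```

```text
time: 23.2
tcp_pos: [0.4463, -0.1872, 0.1031]
tool_rot: [[0.262, 0.965, -0.003], [0.965, -0.262, 0.001], [0.0, -0.004, -1.0]]
wrist_force: [0.7, 0.1, 0.2]
grip_width: 0.983
time: 23.82
tcp_pos: [0.4494, -0.1874, 0.1044]
tool_rot: [[0.087, 0.996, -0.0], [0.996, -0.087, 0.0], [0.0, -0.0, -1.0]]
wrist_force: [-0.5, -0.5, -0.1]
grip_width: 0.821
turn [-0. -0. -0.] shift cm [ 0.   -0.16 11.04] | t 23.82 p [ 449.4 -187.4  136.4] yaw -5.0 q6 -19.0 g 74.8 F [-0.5 -0.5 -0.1]
[ 241   21   57   84 2520] [268.  62.] ((464.7713928222656, -73.06050872802734), (28.74770736694336, 60.30019760131836), 20.311002731323242)
[ 454   88   58   64 2702] [485. 120.] ((647.7750244140625, -135.99063110351562), (42.58820343017578, 53.292442321777344), 7.126939296722412)
[ 131   97   53   51 1032] [162. 122.] ((363.8083801269531, -111.53755187988281), (35.67559814453125, 36.137264251708984), 13.327235221862793)
[239 177  39  38 880] [258. 192.] ((446.231201171875, -186.27215576171875), (35.67924118041992, 35.88147735595703), 84.78300476074219)
[247 260  42  24 517] [267. 268.] ((448.8029479980469, -264.3913269042969), (27.401859283447266, 41.894630432128906), 85.90767669677734)
```

View pics/w5.png

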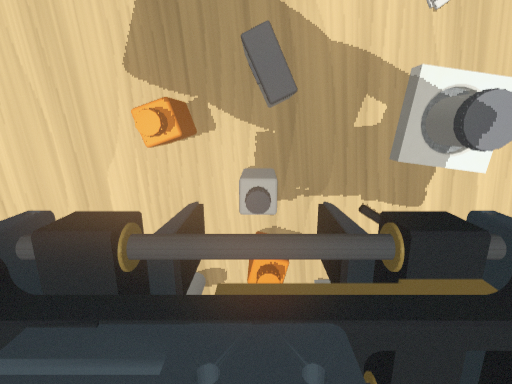

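White bottle at wrist (258,192), between the jaws and aligned with them. The orange ones are at (162,122) and (267,268), clear of the fingers.

```bash
python3 -m jog '[[[0,0,0,0,-0.2,2,7.5],[0,0,0,0,-0.2,5,7.5],[0,0,0,0,-0.2,8.5,7.5],[0,0,0,0,-0.2,10.5,7.5],[0,0,0,0,-0.2,11,7.5]]]' 20
python3 -m jog '[[[0,0,0,0,0,0,3],[0,0,0,0,0,0,3],[0,0,0,0,0,0,3],[0,0,0,0,0,0,3],[0,0,0,0,0,0,3]]]' 20
python3 -m jog '[[[0,0,0,0,0,0,3],[0,0,0,0,0,-2,3],[0,0,0,0,0,-5,3],[0,0,0,0,0,-8,3],[0,0,0,0,0,-11,3]]]' 20
python3 go.py 546.5 -360.5 130 -3
```

```text
time: 24.5
tcp_pos: [0.4466, -0.187, -0.0066]
tool_rot: [[0.087, 0.996, -0.002], [0.996, -0.087, 0.001], [0.001, -0.002, -1.0]]
wrist_force: [0.4, -0.3, 0.4]
grip_width: 0.819
time: 25.12
tcp_pos: [0.4475, -0.1875, -0.005]
tool_rot: [[0.087, 0.996, 0.001], [0.996, -0.087, -0.0], [-0.0, 0.001, -1.0]]
wrist_force: [-0.0, -0.2, 3.8]
grip_width: 0.396
time: 25.75
tcp_pos: [0.4469, -0.1872, 0.105]
tool_rot: [[0.087, 0.996, -0.001], [0.996, -0.087, 0.0], [0.0, -0.001, -1.0]]
wrist_force: [0.7, -0.0, -0.3]
grip_width: 0.392
turn [-0. -0. -2.] shift cm [-16.4   11.43   0.69] | t 25.75 p [ 446.9 -187.2  137. ] yaw -5.0 q6 -19.1 g 35.7 F [ 0.7 -0.  -0.3]
```

```bash
python3 -m jog '[[[0,0,0,-2.5,1.7,0,3],[0,0,-1,-6.5,4.5,0,3],[0,0,-2,-11,7.7,0,3],[0,0,-2,-15,10.5,0,3],[0,0,-2,-16.4,11.4,0,3]]]' 20
python3 -m jog '[[[0,0,0,0,0,0,3],[0,0,0,0,0,1,3],[0,0,0,0,0,3,3],[0,0,0,0,0,5,3],[0,0,0,0,0,5,3]]]' 20
python3 go.py 546.5 -360.5 36 -3
python3 - <<'E'
from bench import viewer
from look import *
d=viewer.snapshot("top"); u,v=map(int,pix(d,[.546,-.36,.06]))
d2=viewer.snapshot("side"); u2,v2=map(int,pix(d2,[.546,-.36,.06]));v2=min(v2,324);print(u,v,u2,v2)
a=d["color"][v-60:v+60,u-60:u+60]; b=d2["color"][v2-60:v2+60,u2-60:u2+60]
cv2.imwrite("pics/s8.png",cv2.resize(np.hstack([a,b]),None,fx=3.3,fy=3.3,interpolation=cv2.INTER_CUBIC))
E
```

```text
time: 26.38
tcp_pos: [0.5474, -0.363, 0.1033]
tool_rot: [[0.054, 0.999, -0.0], [0.999, -0.054, -0.0], [-0.0, -0.0, -1.0]]
wrist_force: [-0.4, 0.1, -1.3]
grip_width: 0.392
time: 27.0
tcp_pos: [0.5447, -0.3585, 0.0526]
tool_rot: [[0.051, 0.999, -0.004], [0.999, -0.051, 0.003], [0.003, -0.004, -1.0]]
wrist_force: [-0.6, 1.2, -1.5]
grip_width: 0.392
turn [-0.3 -0.2  0.1] shift cm [-0.2   0.21  4.86] | t 27.0 p [ 544.7 -358.5   84.6] yaw -2.9 q6 -31.4 g 35.7 F [-0.6  1.2 -1.5]
422 179 321 324
```

View pics/s8.png

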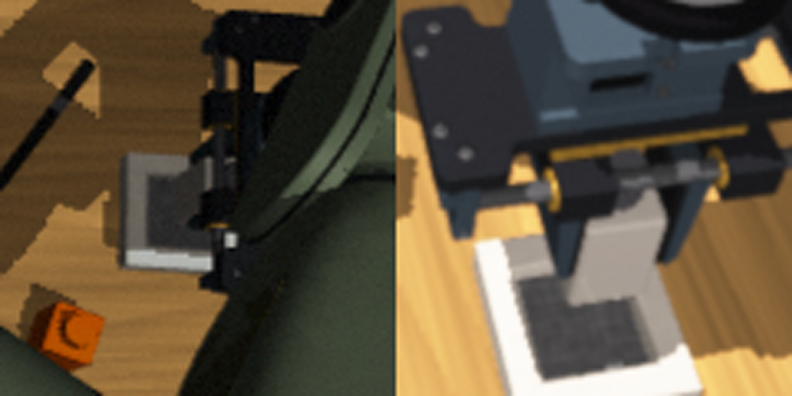

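Bottle hangs straight over the square recess (right panel, (600,300)). Lowering.

```bash
python3 -m jog '[[[0,0,0,0,0,1,3],[0,0,0,0,0,2.5,3],[0,0,0,0,0,3.5,3],[0,0,0,0,0,4.2,3],[0,0,0,0,0,4.5,3]]]' 20
python3 -m jog '[[[0,0,0,0,0,0,3],[0,0,0,0,0,0,3],[0,0,0,0,0,0,3],[0,0,0,0,0,0,3],[0,0,0,0,0,0,3]]]' 20
python3 go.py 546.5 -360.5 34 -3
```

```text
time: 27.72
tcp_pos: [0.5464, -0.3605, 0.0088]
tool_rot: [[0.052, 0.999, -0.001], [0.999, -0.052, 0.0], [0.0, -0.001, -1.0]]
wrist_force: [0.5, 0.5, -1.1]
grip_width: 0.397
time: 28.35
tcp_pos: [0.5467, -0.3607, 0.0097]
tool_rot: [[0.052, 0.999, 0.0], [0.999, -0.052, -0.0], [-0.0, 0.0, -1.0]]
wrist_force: [0.5, -0.2, -1.9]
grip_width: 0.399
turn [0. 0. 0.] shift cm [ 0.02 -0.02  0.77] | t 28.35 p [ 546.7 -360.7   41.7] yaw -3.0 q6 -31.4 g 36.4 F [ 0.5 -0.2 -1.9]
```

```bash
python3 -m jog '[[[0,0,0,0,0,0.2,3],[0,0,0,0,0,0.4,3],[0,0,0,0,0,0.6,3],[0,0,0,0,0,0.6,3],[0,0,0,0,0,0.6,3]]]' 20
python3 -m jog '[[[0,0,0,0,0,0.1,3],[0,0,0,0,0,0.1,3],[0,0,0,0,0,0.1,3],[0,0,0,0,0,0.1,3],[0,0,0,0,0,0.1,3]]]' 20
```

```text
time: 28.98
tcp_pos: [0.5466, -0.3607, 0.0035]
tool_rot: [[0.052, 0.999, 0.0], [0.999, -0.052, -0.0], [-0.0, 0.0, -1.0]]
wrist_force: [1.1, -0.3, -0.8]
grip_width: 0.396
time: 29.6
tcp_pos: [0.5468, -0.3608, 0.003]
tool_rot: [[0.052, 0.999, 0.001], [0.999, -0.052, -0.001], [-0.0, 0.001, -1.0]]
wrist_force: [-0.3, 0.9, 4.4]
grip_width: 0.39
```

Contact at the expected height. Release and go for the case (thin axis at about 20°).

```bash
python3 -m jog '[[[0,0,0,0,0,0,4],[0,0,0,0,0,0,6],[0,0,0,0,0,0,7],[0,0,0,0,0,0,7],[0,0,0,0,0,0,7]]]' 20
python3 -m jog '[[[0,0,0,0,0,-3,7],[0,0,0,0,0,-7,7],[0,0,0,0,0,-10.5,7],[0,0,0,0,0,-10.5,7],[0,0,0,0,0,-10.5,7]]]' 20
python3 go.py 466 -73.5 120 20
python3 - <<'E'
from bench import viewer
from look import *
d2=viewer.snapshot("side"); u2,v2=map(int,pix(d2,[.546,-.36,.06]));v2=min(v2,324)
cv2.imwrite("pics/s9.png",cv2.resize(d2["color"][v2-60:v2+60,u2-60:u2+60],None,fx=3.3,fy=3.3,interpolation=cv2.INTER_CUBIC))
E
```

```text
time: 30.22
tcp_pos: [0.5466, -0.3606, 0.0025]
tool_rot: [[0.052, 0.999, -0.0], [0.999, -0.052, -0.0], [-0.0, -0.0, -1.0]]
wrist_force: [-0.2, -0.1, 0.2]
grip_width: 0.769
time: 30.85
tcp_pos: [0.546, -0.3602, 0.1067]
tool_rot: [[0.052, 0.999, -0.001], [0.999, -0.052, 0.001], [0.001, -0.001, -1.0]]
wrist_force: [-0.6, 0.0, 0.1]
grip_width: 0.768
turn [ -0.1  -0.1 -23. ] shift cm [28.21 -9.48  1.9 ] | t 30.85 p [ 546.  -360.2  138.7] yaw -3.0 q6 -31.4 g 70.0 F [-0.6  0.   0.1]
```

View pics/s9.png

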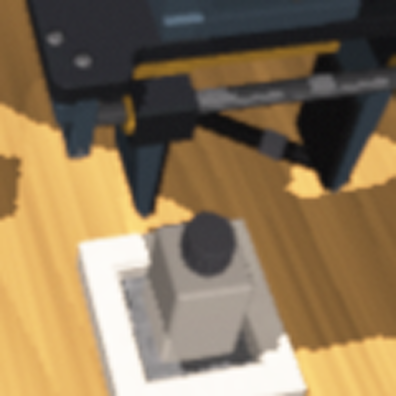

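The bottle is in the square recess. On to the case.

```bash
python3 -m jog '[[[0,0,-5,5,-1.7,0,7],[0,0,-10,11,-3.7,0,7],[0,0,-15,17,-5.7,0,7],[0,0,-20,22.5,-7.6,0,7],[0,0,-23,27,-9,0,7]]]' 20
python3 -m jog '[[[0,0,0,1.3,0,0,7],[0,0,0,1.3,0,0,7],[0,0,0,1.3,0,0,7],[0,0,0,1.3,0,0,7],[0,0,0,1.3,0,0,7]]]' 20
python3 go.py 466 -73.5 26 20
python3 - <<'E'
from bench import viewer
from look import *
d=viewer.snapshot("wrist"); cv2.imwrite("pics/w6.png",d["color"])
W=cloud(d); m=(W[...,2]>.0605)&(W[...,2]<.068)
n,lab,st,ce=cv2.connectedComponentsWithStats(m.astype(np.uint8))
for i in range(1,n):
    if st[i,4]>500:
        Q=W[lab==i]; print(st[i],np.round(ce[i]),cv2.minAreaRect((Q[:,:2]*1000).astype(np.float32)))
E
```

```text
time: 31.52
tcp_pos: [0.4687, -0.0841, 0.1062]
tool_rot: [[-0.344, 0.939, -0.003], [0.939, 0.344, 0.001], [0.002, -0.003, -1.0]]
wrist_force: [0.2, -0.5, -0.5]
grip_width: 0.765
time: 32.15
tcp_pos: [0.4666, -0.0749, 0.1074]
tool_rot: [[-0.341, 0.94, -0.0], [0.94, 0.341, -0.0], [-0.0, -0.0, -1.0]]
wrist_force: [-0.4, 0.3, -0.4]
grip_width: 0.765
turn [-0.   0.  -0.1] shift cm [ 0.15 -0.   11.34] | t 32.15 p [466.6 -74.9 139.4] yaw 19.9 q6 -30.4 g 69.7 F [-0.4  0.3 -0.4]
[ 248  163   28   63 1707] [261. 194.] ((466.1997985839844, -72.73454284667969), (25.933500289916992, 60.505374908447266), 19.89837646484375)
[127 177  39  39 691] [150. 192.] ((363.51995849609375, -110.9799575805664), (35.734764099121094, 35.103302001953125), 12.456643104553223)
```

View pics/w6.png

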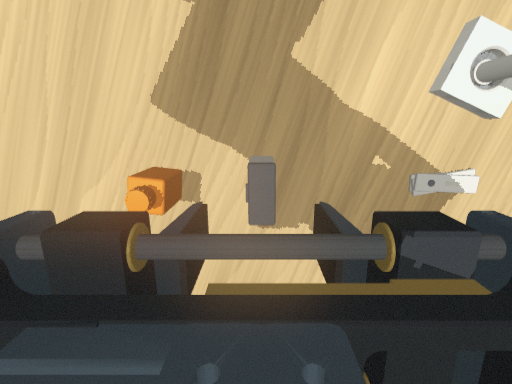

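Case at wrist (261,194), parallel to the fingers, with a small latch on its left face. Descending and gripping.

```bash
python3 -m jog '[[[0,0,0,0.2,0,2,6],[0,0,0,0.2,0,5,6],[0,0,0,0.2,0,8.5,6],[0,0,0,0.2,0,10.9,6],[0,0,0,0.2,0,11.5,6]]]' 20
python3 -m jog '[[[0,0,0,0,0,0,2],[0,0,0,0,0,0,2],[0,0,0,0,0,0,2],[0,0,0,0,0,0,2],[0,0,0,0,0,0,2]]]' 20
python3 -m jog '[[[0,0,0,0,0,0,2],[0,0,0,0,0,-2,2],[0,0,0,0,0,-5,2],[0,0,0,0,0,-8,2],[0,0,0,0,0,-11,2]]]' 20
python3 go.py 531 356.8 125 9.3
python3 - <<'E'
from bench import viewer
from look import *
d=viewer.snapshot("wrist"); cv2.imwrite("pics/w7.png",d["color"])
d2=viewer.snapshot("side"); u2,v2=map(int,pix(d2,[.466,-.073,.12]))
cv2.imwrite("pics/s10.png",cv2.resize(d2["color"][v2-60:v2+60,u2-60:u2+60],None,fx=3.3,fy=3.3,interpolation=cv2.INTER_CUBIC))
E
```

```text
time: 32.83
tcp_pos: [0.4647, -0.0723, -0.0087]
tool_rot: [[-0.342, 0.94, -0.003], [0.94, 0.342, 0.0], [0.001, -0.003, -1.0]]
wrist_force: [0.1, 0.5, -0.3]
grip_width: 0.66
time: 33.45
tcp_pos: [0.4662, -0.0723, -0.0068]
tool_rot: [[-0.342, 0.94, 0.001], [0.94, 0.342, -0.0], [-0.001, 0.001, -1.0]]
wrist_force: [-1.2, 0.4, 4.5]
grip_width: 0.286
time: 34.08
tcp_pos: [0.4651, -0.0721, 0.103]
tool_rot: [[-0.342, 0.94, -0.001], [0.94, 0.342, 0.0], [0.001, -0.001, -1.0]]
wrist_force: [0.7, -0.2, -1.9]
grip_width: 0.284
turn [-0.1 -0.  10.7] shift cm [38.05 20.87  1.  ] | t 34.08 p [465.1 -72.1 135. ] yaw 20.0 q6 -30.2 g 25.9 F [ 0.7 -0.2 -1.9]
```

View pics/s10.png

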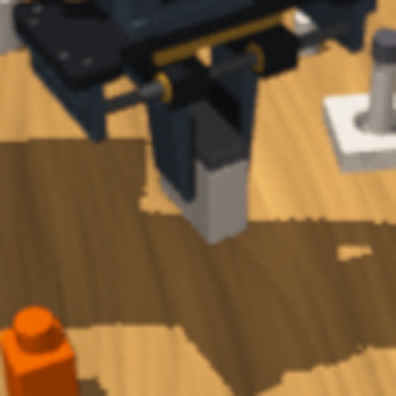

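Held at 25.9 mm, upright. To the oblong cradle, turning +10.7°.

```bash
python3 -m jog '[[[0,0,2,3,1.6,0,2],[0,0,4,8,4.4,0,2],[0,0,6,13,7.1,0,2],[0,0,8,18,9.9,0,2],[0,0,10.7,23,12.6,0,2]]]' 20
python3 go.py 531 356.8 125 9.3
```

```text
time: 34.8
tcp_pos: [0.5046, 0.1885, 0.1007]
tool_rot: [[-0.161, 0.987, -0.002], [0.987, 0.161, -0.001], [-0.001, -0.002, -1.0]]
wrist_force: [1.7, -0.4, -1.4]
grip_width: 0.283
turn [-0.1  0.  -0.1] shift cm [16.18  5.31  0.75] | t 34.8 p [504.6 188.5 132.7] yaw 9.2 q6 10.1 g 25.8 F [ 1.7 -0.4 -1.4]
```

```bash
python3 -m jog '[[[0,0,0,5,1.6,0,2],[0,0,0,10,3.3,0,2],[0,0,0,14,4.6,0,2],[0,0,0,16.2,5.3,0,2],[0,0,0,16.2,5.3,2,2]]]' 20
python3 -m jog '[[[0,0,0,0,0,1.5,2],[0,0,0,0,0,3,2],[0,0,0,0,0,3,2],[0,0,0,0,0,3,2],[0,0,0,0,0,3,2]]]' 20
python3 go.py 531 356.8 30 9.3
python3 - <<'E'
from bench import viewer
from look import *
d=viewer.snapshot("wrist"); cv2.imwrite("pics/w8.png",d["color"])
d2=viewer.snapshot("side"); u2,v2=map(int,pix(d2,[.531,.357,.06]))
print(u2,v2)
a=d2["color"][v2-60:v2+60,u2-60:u2+60]
cv2.imwrite("pics/s11.png",cv2.resize(a,None,fx=4,fy=4,interpolation=cv2.INTER_CUBIC))
E
```

```text
time: 35.42
tcp_pos: [0.5318, 0.3577, 0.0813]
tool_rot: [[-0.164, 0.986, 0.001], [0.986, 0.164, 0.001], [0.001, 0.001, -1.0]]
wrist_force: [-0.1, 0.2, -1.3]
grip_width: 0.282
time: 36.05
tcp_pos: [0.532, 0.3556, 0.0534]
tool_rot: [[-0.162, 0.987, 0.001], [0.987, 0.162, 0.001], [0.001, 0.002, -1.0]]
wrist_force: [0.2, 0.6, -1.5]
grip_width: 0.281
turn [ 0.1 -0.  -0. ] shift cm [ 0.13 -0.09  5.54] | t 36.05 p [532.  355.6  85.4] yaw 9.3 q6 23.4 g 25.7 F [ 0.2  0.6 -1.5]
230 118
```

View pics/s11.png

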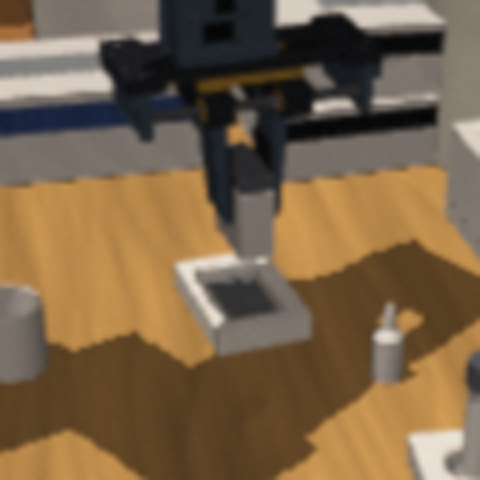

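View pics/w8.png

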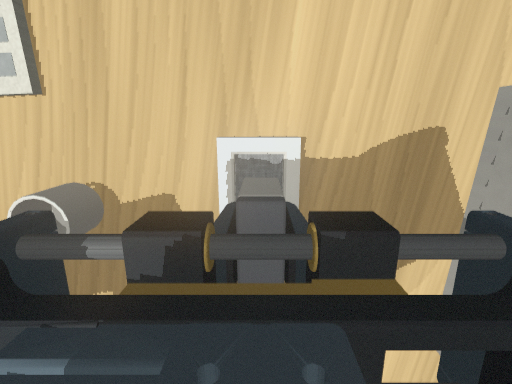

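Case aligned with the recess (wrist view: case centred on the block at (260,180)). Lowering.

```bash
python3 -m jog '[[[0,0,0,0.1,-0.1,1,2],[0,0,0,0.1,-0.1,2.5,2],[0,0,0,0.1,-0.1,3.8,2],[0,0,0,0.1,-0.1,4.5,2],[0,0,0,0.1,-0.1,4.7,2]]]' 20
python3 -m jog '[[[0,0,0,0,0,0,2],[0,0,0,0,0,0.1,2],[0,0,0,0,0,0.2,2],[0,0,0,0,0,0.2,2],[0,0,0,0,0,0.2,2]]]' 20
python3 go.py 531 356.8 30 9.3
```

```text
time: 36.78
tcp_pos: [0.53, 0.3561, 0.0046]
tool_rot: [[-0.162, 0.987, -0.001], [0.987, 0.162, -0.001], [-0.001, -0.001, -1.0]]
wrist_force: [1.0, -0.5, -0.9]
grip_width: 0.281
time: 37.4
tcp_pos: [0.5304, 0.3563, 0.0036]
tool_rot: [[-0.162, 0.987, 0.0], [0.987, 0.162, 0.0], [-0.0, 0.0, -1.0]]
wrist_force: [-0.1, 0.6, -1.4]
grip_width: 0.285
turn [0. 0. 0.] shift cm [0.04 0.07 0.56] | t 37.4 p [530.4 356.3  35.6] yaw 9.3 q6 23.6 g 26.0 F [-0.1  0.6 -1.4]
```

```bash
python3 -m jog '[[[0,0,0,0.1,0.1,0.1,2],[0,0,0,0.1,0.1,0.2,2],[0,0,0,0.1,0.1,0.2,2],[0,0,0,0.1,0.1,0.2,2],[0,0,0,0.1,0.1,0.2,2]]]' 20
python3 -m jog '[[[0,0,0,0,0,0.1,2],[0,0,0,0,0,0.1,2],[0,0,0,0,0,0.1,2],[0,0,0,0,0,0.1,2],[0,0,0,0,0,0.1,2]]]' 20
```

```text
time: 38.02
tcp_pos: [0.5311, 0.3574, 0.0015]
tool_rot: [[-0.162, 0.987, 0.0], [0.987, 0.162, -0.0], [-0.0, 0.0, -1.0]]
wrist_force: [0.2, -0.7, -1.2]
grip_width: 0.283
time: 38.65
tcp_pos: [0.5312, 0.3575, 0.0012]
tool_rot: [[-0.162, 0.987, 0.001], [0.987, 0.162, 0.0], [0.0, 0.001, -1.0]]
wrist_force: [-1.6, 0.2, 5.4]
grip_width: 0.289
```

Contact. Release, rise, and move out of the cameras' way.

```bash
python3 -m jog '[[[0,0,0,0,0,0,3.5],[0,0,0,0,0,0,5],[0,0,0,0,0,0,5.5],[0,0,0,0,0,0,5.5],[0,0,0,0,0,0,5.5]]]' 20
python3 -m jog '[[[0,0,0,0,0,-3,5.5],[0,0,0,0,0,-7,5.5],[0,0,0,0,0,-12,5.5],[0,0,0,0,0,-16,5.5],[0,0,0,0,0,-20,5.5]]]' 20
python3 -m jog '[[[0,0,0,-4,-2,0,5.5],[0,0,0,-9,-5,0,5.5],[0,0,0,-14,-8,0,5.5],[0,0,0,-20,-11,0,5.5],[0,0,0,-24,-13,0,5.5]]]' 20
python3 -m jog '[[[0,0,0,0,0,0,5.5],[0,0,0,0,0,0,5.5],[0,0,0,0,0,0,5.5],[0,0,0,0,0,0,5.5],[0,0,0,0,0,0,5.5]]]' 20
python3 - <<'E'
from bench import viewer
from look import *
for n in ["top","side"]:
    d=viewer.snapshot(n); cv2.imwrite(f"pics/{n}9.png",d["color"]); np.savez(f"{n}9.npz",**d)
    W=cloud(d)
    def sel(name,X,z0,z1,r=.05):
        m=(np.hypot(W[...,0]-X[0],W[...,1]-X[1])<r)&(W[...,2]>z0)&(W[...,2]<z1)
        if m.sum()<5: print(n,name,m.sum());return
        Q=W[m]; c,s,a=cv2.minAreaRect((Q[:,:2]*1000).astype(np.float32)); print(n,name,m.sum(),np.round(c),np.round(s),round(a),"ztop",np.round(np.percentile(Q[:,2],[50,95])*1000,1))
    sel("tube",[.641,.114],.09,.115); sel("pot",[.654,-.136],.06,.08); sel("cap",[.5465,-.3605],.08,.1);sel("bottle",[.5465,-.3605],.063,.08); sel("case",[.531,.357],.066,.08)
    sel("opentube",[.359,-.304],.07,.09); sel("openpot",[.359,.314],.042,.06)
E
```

```text
time: 39.28
tcp_pos: [0.5311, 0.3574, 0.0004]
tool_rot: [[-0.162, 0.987, -0.0], [0.987, 0.162, -0.0], [-0.0, -0.0, -1.0]]
wrist_force: [0.1, 0.2, -0.8]
grip_width: 0.598
time: 39.9
tcp_pos: [0.531, 0.3573, 0.2021]
tool_rot: [[-0.162, 0.987, 0.0], [0.987, 0.162, 0.0], [0.0, 0.0, -1.0]]
wrist_force: [0.5, 0.2, -0.1]
grip_width: 0.602
time: 40.52
tcp_pos: [0.4405, 0.0976, 0.2007]
tool_rot: [[-0.162, 0.987, 0.001], [0.987, 0.162, -0.0], [-0.0, 0.001, -1.0]]
wrist_force: [1.0, 0.1, 1.6]
grip_width: 0.605
time: 41.15
tcp_pos: [0.4418, 0.1001, 0.2003]
tool_rot: [[-0.163, 0.987, -0.0], [0.987, 0.163, -0.0], [-0.0, -0.0, -1.0]]
wrist_force: [0.9, -0.7, -0.2]
grip_width: 0.602
top tube 31 [644. 117.] [13. 21.] 74 ztop [ 98.7 101.6]
top pot 384 [ 655. -136.] [52. 51.] 89 ztop [66.2 69.8]
top cap 84 [ 547. -359.] [20. 22.] 86 ztop [88.2 91.2]
top bottle 162 [ 548. -359.] [36. 36.] 88 ztop [70.4 76.9]
top case 303 [531. 355.] [28. 60.] 8 ztop [72.7 75.8]
top opentube 63 [ 359. -304.] [22. 23.] 1 ztop [78.4 83.2]
top openpot 120 [359. 314.] [47. 50.] 1 ztop [49.8 53.1]
side tube 66 [639. 112.] [23. 22.] 76 ztop [96.9 98.6]
side pot 424 [ 653. -136.] [51. 51.] 35 ztop [65.4 67. ]
side cap 206 [ 546. -360.] [22. 22.] 13 ztop [87.3 89. ]
side bottle 407 [ 546. -361.] [35. 36.] 86 ztop [69.2 77.3]
side case 110 [531. 354.] [26. 62.] 9 ztop [71.5 73.1]
side opentube 173 [ 357. -305.] [23. 23.] 43 ztop [77.9 80.4]
side openpot 108 [358. 313.] [48. 48.] 76 ztop [46.7 50.4]
```

View pics/top9.png

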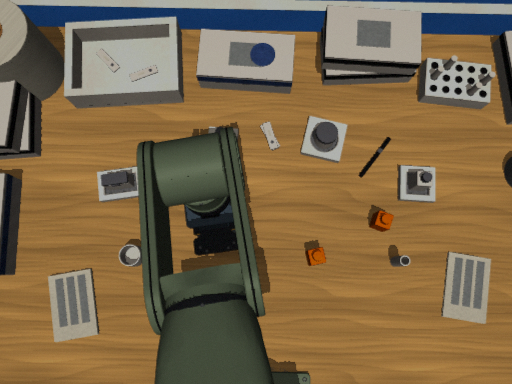

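View pics/side9.png

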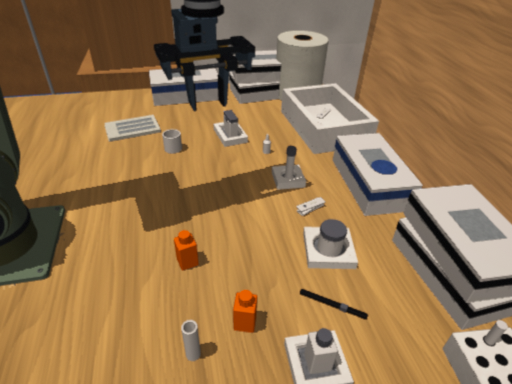

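All four containers stand in their cradles, with tops at about 98, 66, 88 and 72 mm, i.e. each height plus the 8 mm floor. The open tube (top (402,261)) and open pot (130,255) haven't moved. Handing in.

```bash
python3 -c "
from bench import bot
print(bot.job_done()); print(bot.observe()['time'])"
```

```text
the job is handed in; nothing more can be done
None
the job is handed in; nothing more can be done
```

The four capped containers are in their matching cradles: tube, pot, bottle and case, placed in that order. I handed the job in at about 41 s.

- **Last checks:** In both the side and top cameras, the container tops sit at about their own height plus the 8 mm recess floor. Their centres are within about 2–4 mm of the recess centres. The two open containers are where they started, to within camera error. The orange bottles look untouched in the pictures.
- **Partly hidden:** The top camera's view of the tube was partly blocked by the arm. Its position rests on the side camera, which gave (639, 112) mm against a recess centre of (641, 114) mm.
- **What disagreed:** The fingertips turned out to be about 32 mm higher than the reported TCP. Because of this the first pot grasp closed on air above the lid and disturbed nothing, and the tube was held by its cap. I corrected for the offset on the remaining grasps.

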